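# Press an oak blank home with the hand crank

## Task

Lay the long thick wooden blank lengthwise on the bed of the hand-cranked press, between the pusher and the end stop, and let go of it. Then take the crank by its black grip and wind it clockwise, at an even pace of no more than about a quarter turn a second and without turning it back, through the heavy point of each turn, slowing down as the blank nears the stop, until you feel the pusher squeeze the blank firmly against the nose of the end stop. Do not force it beyond that: let go and leave everything so, with the other things on the table undisturbed.

Things in the scene. Friction and masses are not known exactly. Their poses are not given: they have to be found in the camera images.
- blank: The work: an oak block 90 x 40 x 50 mm (own x, y, z; x is its length, z up), about 0.1 to 0.2 kg, loose on the table at the right. Origin at the centre of its underside.
- offcut: Bystander: a shorter block of the same oak, 50 x 40 x 50 mm, loose near the blank (the two may be swapped). Origin at the centre of its underside. Leave alone.
- press: Fixed bench press, own z up, origin on the table. Its channel runs along own y at own x = 0: level bed 25 mm above the table, from own y +0.045 to -0.300, 46 mm wide between two steel rails 10 mm thick, tops 12 mm above the bed. Gear housing with the crank on top: own y 0.06 to 0.20, x -0.06 to 0.06, top at 75 mm. Rod guide at own (0.1, 0.13), top 91 mm.
- stop: Fixed dark steel end stop across the channel, its place along it varies. Origin in the middle of its block's face, at bed height; own y points along the channel to the pusher, own x across. Block 44 mm wide, 35 mm high, 24 mm thick to -y, crossbar 88 mm wide, top 47 mm above the bed. A round steel screw nose, 28 mm across, stands out of the face by 3 to 11 mm (set by hand, unmeasured): the blank meets that.
- pusher: The steel pusher on the bed. Origin at the middle of its flat face (which looks to own -y of the press), at bed height; axes as the press's. The face is 42 mm wide and reaches 35 mm above the bed; the pusher's body goes 20 mm back to +y.
- crank_axis (a point): Point on the upright axis of the crank, 138 mm above the table, level with the middle of the grip. Load along the grip's circle: once a turn the crank pushes a rod against a spring, so it is heaviest (about 10 N) near joint values 2.1 and 8.4 rad, lightest (about 2 N) near 4.2 and 10.5, else about 6 N of friction, which holds the crank wherever it is left.
- grip_mid (a point): Middle of the crank's upright round black grip: 26 mm diameter, 50 mm high (from 112 to 162 mm above the table), this point 138 mm above the table. It turns freely about its own upright axis, 60 mm from the crank's axis, so it may be held without turning the wrist.
- crank (a joint): Crank angle (rad), grows clockwise as seen from above; at 0 the grip lies on the own -x side of the crank's axis. Starts at 0. Each rad moves the pusher 12.5 mm towards the stop. A force of 1 N along the grip's circle presses the blank with about 4.8 N.
- thin_board: Bystander: thin oak board 120 x 45 x 16 mm lying on the table. Leave alone.
- spare_roller: Bystander: spare red-brown rubber roller, 60 mm diameter, 33 mm high. Leave alone.
- screw_jar: Bystander: glass jar, 66 mm diameter, 90 mm high. Leave alone.
- spanner: Bystander: steel spanner 180 mm long lying on the table. Leave alone.
- bench_brush: Bystander: bench brush lying on the table. Leave alone.
- mug: Bystander: white mug, 80 mm diameter, 95 mm high. Leave alone.
Mind the look-alikes: they are no part of the job. Leave any blue, green or yellow look-alike of the blank alone.

How it is judged:
By the outcome, as a careful person would: the job done as asked, in the order asked, and still so for the second after the job is handed in, with the robot touching nothing.
It also fails if it takes over 70 s, if anything falls off the work surface, if the arm or the gripper's body presses on something with over 40 N, if the wrist force passes 120 N, or if a joint passes its speed limit or range.

## Robot

A 6-joint arm with a two-finger parallel gripper is mounted at the origin on the work surface. World frame = base frame: x ahead of the robot, y to its left, z up, the work surface at z = 0. Lengths are in mm, angles in rad, forces in N, time in s.
With the tool pointing down it reaches from about 350 to 775 mm from the base axis. Payload 7.3 kg.
Tool frame: the origin (TCP) lies between the finger pads; the fingertips stand 25 mm ahead of it and the grasp point (between the pads) lies 6 mm ahead of it; z points along the fingers, y is the line along which they close (so a half turn about z gives the same grasp; the last joint's range is limited). The gripper opens to 92 mm and grips with 3 to 60 N. Pads are 19 mm wide; open, the fingers measure 130 mm over their backs; the gripper's body (75 mm by 190 mm) begins 47 mm behind the grasp point.
Start: joints at [1.066, 0.342, 1.524, -0, 1.275, -0.146], TCP at [184.34, 491.591, 251.741] pointing down, gripper open.
Joint ranges: [-2.53, 2.53], [-0.77, 2.02], [0.04, 2.7], [-1, 4.14], [0.28, 2.66], [-3.11, 3.11]. Speed limits (rad/s): [2.57, 2.57, 3.14, 3.14, 3.14, 3.14].

## Interface

Orientations are given as [roll, pitch, yaw] about the fixed x, y, z axes, in that order (R = Rz(yaw) Ry(pitch) Rx(roll)).
In Python, from plant import bot gives the robot as it stands.
- The arm moves only by the tool play_rows, never from a script. Its argument "commands" is a list of rows, each an object of numbers: "x", "y", "z": the shift along the tool's x, y, z in m; "twist": the turn about the tool's z in degrees. In form: [{"x": .., "y": .., "z": .., "twist": ..}, ...]. A call has exactly 8 rows; each row is the pose to reach, as a shift and turn from the pose commanded when the call began, along the tool's axes at that moment; what a row does not reach only later rows make up. A row lasts 1/10 s, in which the tool goes at most 50 mm and 8.59 degrees, less where a joint would pass 70% of its speed; a pose out of reach is approached as far as the arm can. A call with a gripper value outside its range is refused whole. "jaw" is the closure, from 0 (fully open) to 1 (shut), set as the call begins (left out, the last holds). The fingers move at their own pace and stop on an object; the grip force is fixed at half the most. Time passes only in rows, so rows that repeat a pose let the fingers close, or fill a call up. It gives the time, the measured TCP pose, the force, the opening and the grip force at its end, in the units of the state.
- bot.get_obs(): the state, without advancing time (a new reading comes with each control period).
- bot.capture(name): name is "scene" or "side" or "wrist"; returns a dict with "pixels" (384x512x3 uint8, red, green, blue), "fx", "fy", "cx", "cy" (pixels), "eye" and "rotation" of the camera in the world. Camera axes: x right, y down, z forward; pixel columns grow to the right and rows downward; lengths in mm; the calibration is good to about 2 mm. A picture is of the moment at which its call begins. There is no depth.
- bot.close_job(): hands the job in; it is judged then, once.
The state is a dict: "time": time; "joint_positions": joint angles; "dq": joint speeds; "tau": joint torques, N m; "tool_pos": TCP position; "tcp_rot": TCP orientation; "contact_force": force on the tool from outside, world axes, zero at the start; "moment": the same for the moment, N m; "grip_width": finger opening in mm; "finger_force": force on a finger pad.
Only numpy, scipy, OpenCV 4.12 (cv2) and the standard library are available. Lean on these libraries where they do the work, as an engineer would, in place of code of your own. Each camera call takes 0.05 s, during which the arm holds its last target. There are 200 camera calls.

## Working session

There is one attempt and no reset: what is moved stays moved. The work goes in short steps, Python scripts to look and compute and a tool call to move; the robot and the scene stay as the last step left them, time stands still between calls to the robot, and variables do not carry over. Pictures are saved under pics/ and viewed, at most 10 in all, crops included, and the job is handed in when it is done.

Besides the shell and the picture viewer there is one more tool, called after ">>>" as name(argument=value, ...), one argument or row to a line, values as JSON. play_rows: Moves the arm, as the interface text tells. Its arguments: {"type":"object","properties":{"commands":{"type":"array"},"jaw":{"type":"number"}},"required":["commands"]}

```bash
mkdir -p pics
cat > h.py <<'E'
import numpy as np,cv2
from plant import bot
def cap(n,f=None):
    c=bot.capture(n)
    np.savez(f'pics/{f or n}.npz',**{k:np.asarray(v) for k,v in c.items()})
    if f: cv2.imwrite(f'pics/{f}.png',cv2.cvtColor(np.asarray(c['pixels']),cv2.COLOR_RGB2BGR))
    return c
def ray(c,u,v):
    d=np.array([(u-c['cx'])/c['fx'],(v-c['cy'])/c['fy'],1.]);return np.array(c['eye'],float),np.array(c['rotation'])@d
def onz(c,u,v,z):
    e,d=ray(c,u,v);return (e+d*(z-e[2])/d[2]).round(1)
def proj(c,p):
    q=np.array(c['rotation']).T@(np.array(p,float)-c['eye']);return np.array([c['fx']*q[0]/q[2]+c['cx'],c['fy']*q[1]/q[2]+c['cy']]).round(1)
E
python3 - <<'E'
from h import *
a=cap('scene','scene1');b=cap('side','side1')
for c in(a,b):print(c['eye'],np.array(c['rotation']).round(3).tolist(),c['fx'],c['cx'],c['cy'])
print(bot.get_obs())
E
```

```text
[1253.80072226  -81.25165919 1085.47245478] [-2.502, -0.012, 1.541] 407.1947500923008 257.69588723301104 190.94099097763697
[ 488.1236795   899.96630195 1241.86309395] [-2.433, -0.007, -3.063] 449.7584191832289 250.97533104392363 196.776136626212
{'time': 0.1, 'joint_positions': array([ 1.06603382e+00,  3.42673279e-01,  1.52490636e+00, -4.79645587e-06,
        1.27538733e+00, -1.45926654e-01]), 'dq': array([-1.42776944e-03, -8.33665392e-05, -2.95539029e-03,  1.40170005e-03,
       -1.45477867e-03, -1.78193503e-04]), 'tau': array([ 1.52243825e-03, -4.32003629e+01, -2.44693726e+01,  7.17912172e-02,
        5.24656812e-02, -7.76056390e-05]), 'tool_pos': array([184.16053646, 491.2998721 , 251.10921202]), 'tcp_rot': array([-3.14023228e+00, -1.95299498e-04,  2.78275807e+00]), 'contact_force': array([ 0.15284054,  0.55303351, -0.6503005 ]), 'moment': array([-0.01658449, -0.05601736, -0.00417837]), 'finger_force': 0.0, 'grip_width': 91.7452892826875}
```

View pics/scene1.png

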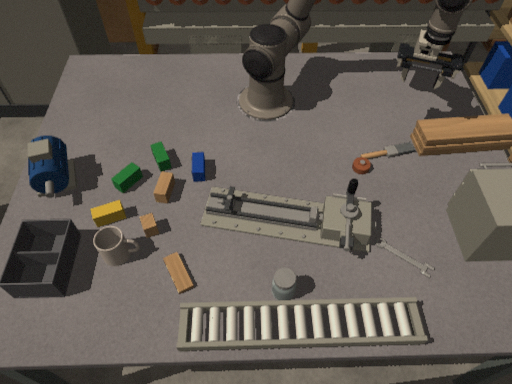

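View pics/side1.png

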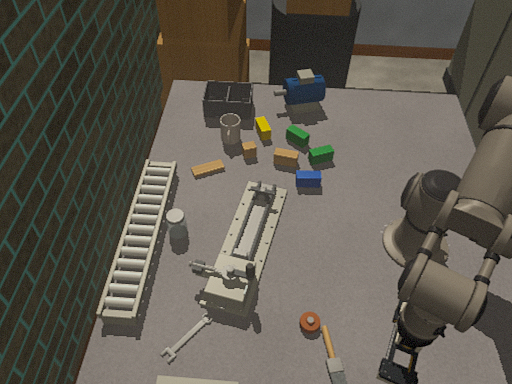

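Candidates for the blank (scene view): oak at (165,187), which is longest and thick, so chosen; offcut (149,225); thin board (178,272); green (127,178) and (161,156); blue (198,166); yellow (108,213). Checking close.

```bash
python3 - <<'E'
s=open('h.py').read()
s=s.replace("np.array(c['rotation'])","Rm(c)").replace("def ray","from scipy.spatial.transform import Rotation as Ro\ndef Rm(c): return Ro.from_euler('xyz',c['rotation']).as_matrix()\ndef ray")
open('h.py','w').write(s)
E
python3 - <<'E'
from h import *
for n in('scene1','side1'):
    c=dict(np.load(f'pics/{n}.npz'))
    im=c['pixels'];hsv=cv2.cvtColor(im,cv2.COLOR_RGB2HSV)
    m=cv2.inRange(hsv,(8,90,60),(20,255,255))
    k,l,st,ce=cv2.connectedComponentsWithStats(m)
    for i in range(1,k):
        if st[i,4]>60 and st[i,4]<900:
            ct=cv2.findContours((l==i).astype(np.uint8),0,2)[0][0]
            print(n,st[i],onz(c,*ce[i],40),cv2.approxPolyDP(ct,2,True)[:,0].tolist(), im[l==i].mean(0).round())
a=cv2.imread('pics/scene1.png');b=cv2.imread('pics/side1.png')
cv2.imwrite('pics/c1.png',cv2.resize(a[170:260,195:395],None,fx=4,fy=4,interpolation=2))
x=cv2.resize(a[140:240,100:210],None,fx=5,fy=5,interpolation=2)
y=cv2.resize(b[175:320,185:295],None,fx=4,fy=4,interpolation=2)[:500]
y=cv2.copyMakeBorder(y,0,max(0,500-y.shape[0]),0,0,0)
x=cv2.resize(x,(350,318));x=cv2.copyMakeBorder(x,0,y.shape[0]-318,0,0,0)
cv2.imwrite('pics/c2.png',np.hstack([x,y]))
E
```

```text
scene1 [489   0  23  45 642] [-475.9 1127.5   40. ] [[511, 0], [504, 0], [499, 10], [493, 10], [502, 24], [500, 28], [490, 16], [496, 26], [489, 37], [493, 39], [492, 44], [495, 40], [507, 39], [511, 44], [511, 17], [509, 20], [506, 17]] [94. 77. 53.]
scene1 [301  42  17  11 163] [-298.   201.4   40. ] [[302, 43], [302, 52], [316, 52], [316, 42]] [77. 57. 24.]
scene1 [352 150  35  24 355] [357.9 325.3  40. ] [[386, 150], [362, 154], [353, 162], [354, 171], [365, 173], [364, 171], [370, 167], [367, 159], [385, 154]] [132.  87.  59.]
scene1 [154 171  19  32 389] [ 452.  -350.7   40. ] [[162, 171], [154, 195], [156, 201], [167, 202], [165, 194], [172, 173]] [147. 112.  76.]
scene1 [140 213  19  25 300] [ 595.6 -375.9   40. ] [[151, 213], [140, 216], [147, 237], [158, 233]] [131. 101.  68.]
scene1 [163 252  31  42 650] [ 753.6 -275.1   40. ] [[176, 252], [163, 259], [179, 293], [193, 285]] [159. 122.  82.]
side1 [241 141  16  18 214] [ 587.3 -368.9   40. ] [[253, 141], [241, 143], [244, 158], [255, 156], [256, 147]] [129. 103.  68.]
side1 [274 147  25  21 379] [ 444.2 -339.1   40. ] [[276, 147], [274, 163], [295, 167], [298, 152]] [132. 106.  70.]
side1 [191 159  33  18 333] [ 732.6 -256.    40. ] [[223, 165], [219, 159], [191, 168], [193, 174], [198, 176], [223, 169]] [163. 131.  85.]
side1 [300 311  20  23 330] [357.2 326.5  40. ] [[309, 311], [301, 315], [300, 327], [303, 331], [312, 333], [319, 326], [319, 318]] [136.  84.  52.]
side1 [321 325  14  33 215] [307.6 379.4  40. ] [[325, 325], [321, 328], [329, 357], [334, 357]] [166. 132.  83.]
```

View pics/c1.png

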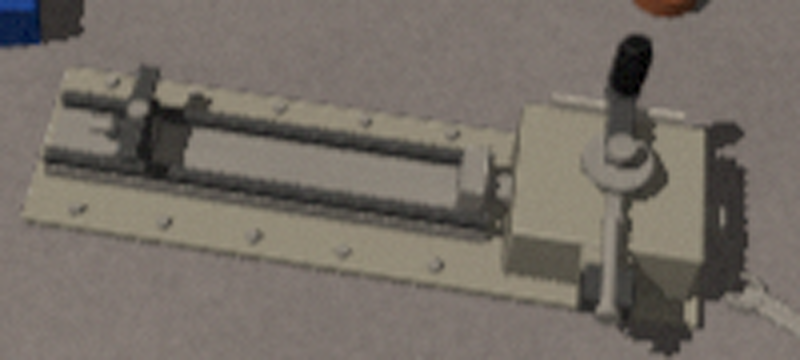

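View pics/c2.png

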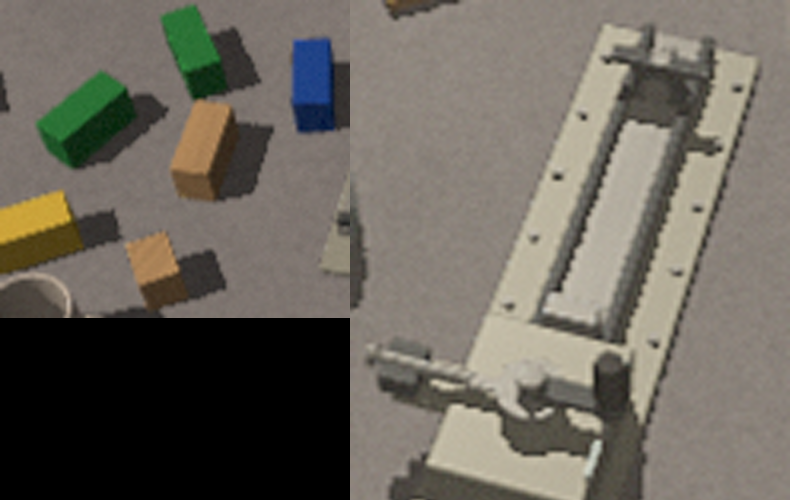

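Crops show the plain oak block (c2 left (205,150)) is the blank; the press has its stop at c1 (150,130), the pusher at (475,180) and the grip at (630,65).

Run:
```python
from h import *
a=dict(np.load('pics/scene1.npz'));b=dict(np.load('pics/side1.npz'))
for p in[(163.8,171.4),(174.2,173.6),(166.7,194.1),(155,191.9)]:print('blank',onz(a,*p,50))
for p in[(276,147),(298,152)]:print('blankS',onz(b,*p,50))
A=lambda u,v:(195+u/4,170+v/4); B=lambda u,v:(185+(u-350)/4,175+v/4)
def tri(p,q):
    e,d=ray(a,*p);f,g=ray(b,*q)
    s=np.linalg.lstsq(np.c_[d,-g],f-e,rcond=None)[0];x=e+d*s[0];y=f+g*s[1];return ((x+y)/2).round(1),np.linalg.norm(x-y).round(1)
print('grip',tri(A(630,65),B(612,382)));print('hub',tri(A(627,148),B(532,372)))
for n,p,z in[('nearrailtop',(65,97),37),('nearrail end',(462,155),37),('far',(45,155),37),('far end',(490,225),37),('plate',(65,68),None),('plate',(25,220),None),('pusher tl',(462,148),60),('pusher bl',(460,208),60),('stopface',(152,110),60)]:
    print(n,onz(a,*A(*p),z or 5))
for n,p,z in[('hs',(522,105),75),('hs',(710,128),75),('hs',(508,235),75),('hs',(700,262),75)]:print(n,onz(a,*A(*p),z))
for n,p,z in[('plateS',(605,25),5),('plateS',(760,60),5),('pushS',(548,293),60),('pushS',(608,310),60),('railS',(625,100),37),('railS',(545,318),37),('railS',(690,120),37),('railS',(615,340),37)]:print(n,onz(b,*B(*p),z))
```

```text
blank [ 397.3 -350.8   50. ]
blank [ 407.3 -316.    50. ]
blank [ 489.9 -331.9   50. ]
blank [ 480.5 -369.6   50. ]
blankS [ 482.5 -379.9   50. ]
blankS [ 397.5 -359.3   50. ]
grip (array([534.7, 230.2, 135.7]), np.float64(3.0))
hub (array([595.5, 219.1, 120. ]), np.float64(8.0))
nearrailtop [ 484.  -193.6   37. ]
nearrail end [546.7 117.1  37. ]
far [ 539.5 -206.9   37. ]
far end [610.8 131.4  37. ]
plate [ 430.6 -198.1    5. ]
plate [ 578.4 -223.5    5. ]
pusher tl [555.7 113.5  60. ]
pusher bl [609.7 106.2  60. ]
stopface [ 514.8 -123.3   60. ]
hs [527.1 161.1  75. ]
hs [551.7 301.7  75. ]
hs [642.9 135.8  75. ]
hs [668.6 271.1  75. ]
plateS [ 575.9 -233.4    5. ]
plateS [ 430.5 -202.     5. ]
pushS [593.4 106.5  60. ]
pushS [545.  118.4  60. ]
railS [ 548.9 -116.6   37. ]
railS [595.4 114.9  37. ]
railS [490.9 -98.6  37. ]
railS [538.4 130.8  37. ]
```

>>> play_rows(
  commands=[
    {"x": -0.031, "y": -0.026, "z": -0.005, "twist": 0},
    {"x": -0.062, "y": -0.053, "z": -0.01, "twist": 0},
    {"x": -0.093, "y": -0.08, "z": -0.015, "twist": 0},
    {"x": -0.124, "y": -0.106, "z": -0.02, "twist": 0},
    {"x": -0.155, "y": -0.133, "z": -0.025, "twist": 0},
    {"x": -0.186, "y": -0.159, "z": -0.03, "twist": 0},
    {"x": -0.217, "y": -0.186, "z": -0.035, "twist": 0},
    {"x": -0.248, "y": -0.212, "z": -0.04, "twist": 0},
  ],
  jaw=0,
)

```text
time: 0.9
tool_pos: [342.4, 204.4, 291.8]
tcp_rot: [-3.142, -0.0, 2.783]
contact_force: [1.4, -0.4, -0.6]
grip_width: 91.9
finger_force: 0.0
```

>>> play_rows(
  commands=[
    {"x": -0.036, "y": -0.03, "z": -0.006, "twist": 0},
    {"x": -0.072, "y": -0.061, "z": -0.012, "twist": 0},
    {"x": -0.108, "y": -0.092, "z": -0.018, "twist": 0},
    {"x": -0.144, "y": -0.122, "z": -0.024, "twist": 0},
    {"x": -0.18, "y": -0.153, "z": -0.03, "twist": 0},
    {"x": -0.214, "y": -0.183, "z": -0.036, "twist": 0},
    {"x": -0.248, "y": -0.212, "z": -0.04, "twist": 0},
    {"x": -0.248, "y": -0.212, "z": -0.04, "twist": 0},
  ],
)

```text
time: 1.7
tool_pos: [501.6, -84.0, 330.9]
tcp_rot: [-3.14, 0.0, 2.778]
contact_force: [0.3, 0.2, -1.0]
grip_width: 91.8
finger_force: 0.0
```

Run:
```python
from h import *
c=cap('wrist','w1');print(c['eye'],c['rotation'],c['fx'],c['cx'],c['cy']);o=bot.get_obs();print(o['time'],o['tool_pos'],o['tcp_rot'])
```

```text
[426.60821308 -54.86914257 463.33710539] [2.84202188e+00 2.53316325e-03 1.20815067e+00] 337.3863527968925 254.32897658309605 190.28930761957383
1.75 [500.36757899 -81.62012137 330.73536679] [-3.14151280e+00 -1.53430420e-03  2.77916029e+00]
```

View pics/w1.png

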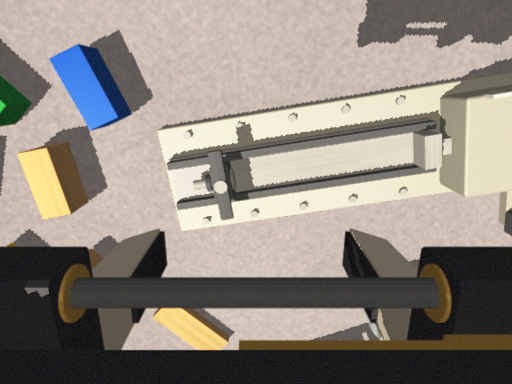

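Wrist view shows the blank's top at (40,175) px, the stop at (220,185), the bed, and the pusher at (425,150).

Run:
```python
from h import *
a=cv2.imread('pics/w1.png')
x=cv2.resize(a[110:220,155:305],None,fx=5,fy=5,interpolation=2)[:,:] 
y=cv2.resize(a[110:200,385:465],None,fx=5,fy=5,interpolation=2)
x=cv2.resize(a[115:230,160:290],None,fx=3.4,fy=3.4,interpolation=2)
y=cv2.resize(a[110:225,370:475],None,fx=3.4,fy=3.4,interpolation=2)
cv2.imwrite('pics/c3.png',np.hstack([x,y[:x.shape[0]]]));print(x.shape,y.shape)
c=dict(np.load('pics/w1.npz'));hsv=cv2.cvtColor(c['pixels'],cv2.COLOR_RGB2HSV)
m=cv2.inRange(hsv,(8,90,60),(24,255,255));k,l,st,ce=cv2.connectedComponentsWithStats(m)
for i in range(1,k):
    if st[i,4]>500 and st[i,0]<120 and st[i,1]<230:
        ct=cv2.findContours((l==i).astype(np.uint8),0,2)[0][0]
        p=cv2.approxPolyDP(ct,2.5,True)[:,0];print([(q.tolist(),onz(c,*q,50)[:2]) for q in p])
```

```text
(391, 442, 3) (391, 357, 3)
[([67, 142], array([ 405.9, -294.5])), ([17, 153], array([ 395.9, -359.6])), ([43, 218], array([ 482.7, -375.2])), ([69, 214], array([ 489.9, -340.2])), ([87, 201], array([ 482.4, -309.2]))]
```

View pics/c3.png

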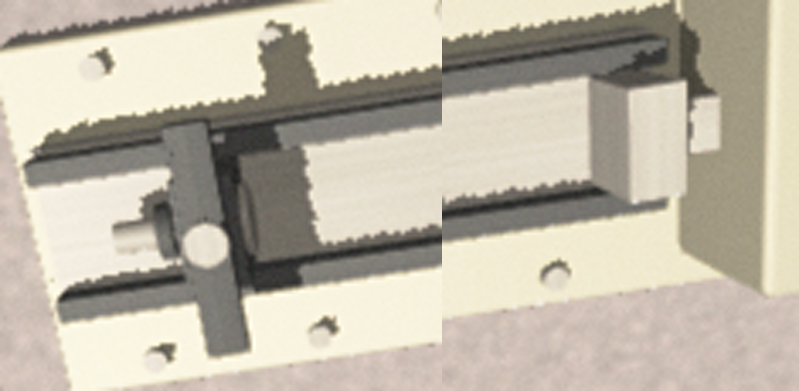

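The crop resolves the rails' inner edges, the pusher face top edge (630,83)-(632,202), and the nose at (245,225) standing out of the stop.

Run:
```python
from h import *
c=dict(np.load('pics/w1.npz'))
L=lambda u,v:(160+u/3.4,115+v/3.4); R=lambda u,v:(370+(u-442)/3.4,110+v/3.4)
P=lambda n,p,z:print(n,onz(c,*p,z)[:2])
P('push',R(630,83),60);P('push',R(632,202),60)
P('near in',L(310,145),37);P('near in',R(590,75),37);P('near in L',L(30,183),37)
P('far in',L(310,260),37);P('far in',R(592,190),37);P('far in L',L(62,300),37)
P('bed end',L(25,180),25);P('bed end',L(58,292),25)
P('bar face',L(208,122),72);P('bar face',L(248,352),72);P('bar back',L(165,122),72)
P('housing edge',R(770,292),75)
P('nose',L(255,225),43)
# own frame estimate
ax=np.array([593.5,218.3]);yaw=-.2
for n in [(c2) for c2 in (-.18,-.2)]:print(n,'origin',ax-130*np.array([-np.sin(n),np.cos(n)]))
```

```text
push [549.7 114.7]
push [592.1 106.2]
near in [506.9 -90.8]
near in [548.6 111.3]
near in L [ 482.8 -196. ]
far in [ 549.4 -107.1]
far in [591.6 102.2]
far in L [ 530.2 -204.3]
bed end [ 482.6 -201.3]
bed end [ 529.5 -208.6]
bar face [ 480.3 -117.9]
bar face [ 564.3 -136.7]
bar back [ 475.1 -131.7]
housing edge [635.8 139. ]
nose [ 527.2 -120.9]
-0.18 origin [570.22615545  90.40031994]
-0.2 origin [567.672987    90.89134488]
```

>>> play_rows(
  commands=[
    {"x": -0.006, "y": -0.039, "z": 0.02, "twist": -1.5},
    {"x": -0.012, "y": -0.078, "z": 0.04, "twist": -3},
    {"x": -0.018, "y": -0.117, "z": 0.06, "twist": -4.5},
    {"x": -0.024, "y": -0.156, "z": 0.08, "twist": -6},
    {"x": -0.03, "y": -0.195, "z": 0.1, "twist": -7.5},
    {"x": -0.036, "y": -0.234, "z": 0.12, "twist": -8.8},
    {"x": -0.0416, "y": -0.2711, "z": 0.14, "twist": -8.8},
    {"x": -0.0416, "y": -0.2711, "z": 0.14, "twist": -8.8},
  ],
)

```text
time: 2.55
tool_pos: [441.5, -349.5, 188.5]
tcp_rot: [3.139, -0.005, 2.933]
contact_force: [-0.3, 0.5, -0.5]
grip_width: 92.0
finger_force: 0.0
```

Run:
```python
from h import *
a=dict(np.load('pics/scene1.npz'))
hs=cv2.cvtColor(a['pixels'],cv2.COLOR_RGB2HSV)
for lo,hi in[((50,120,40),(75,255,255)),((22,140,60),(35,255,255))]:
    k,l,st,ce=cv2.connectedComponentsWithStats(cv2.inRange(hs,lo,hi))
    for i in range(1,k):
        if st[i,4]>80:
            ct=cv2.findContours((l==i).astype(np.uint8),0,2)[0][0]
            print([onz(a,*q,30)[:2].tolist() for q in cv2.approxPolyDP(ct,2,True)[:,0]])
c=cap('wrist','w2');o=bot.get_obs();print(o['time'],o['tool_pos'],o['tcp_rot'],c['eye'],c['rotation'])
m=cv2.inRange(cv2.cvtColor(c['pixels'],cv2.COLOR_RGB2HSV),(8,90,60),(24,255,255));k,l,st,ce=cv2.connectedComponentsWithStats(m)
for i in range(1,k):
    if st[i,4]>500:
        ct=cv2.findContours((l==i).astype(np.uint8),0,2)[0][0]
        print([(q.tolist(),onz(c,*q,50)[:2].tolist()) for q in cv2.approxPolyDP(ct,2.5,True)[:,0]])
```

```text
[[245.8, -383.8], [264.5, -413.1], [374.6, -362.7], [353.2, -338.2]]
[[341.7, -467.4], [405.5, -523.0], [438.9, -507.2], [459.7, -484.5], [431.9, -450.4], [402.9, -444.9], [419.7, -442.5], [394.6, -433.0], [399.0, -425.8], [364.3, -440.6]]
[[499.0, -484.1], [527.7, -565.5], [550.4, -548.5], [557.5, -556.1], [590.5, -531.3], [559.8, -455.4]]
2.6 [ 442.50334456 -347.80683319  189.974833  ] [ 3.1390862  -0.00314965  2.93417975] [ 363.62169934 -332.84413478  321.34063659] [ 2.84718618e+00 -7.93119150e-04  1.36346547e+00]
[([234, 129], [390.9, -354.9]), ([230, 137], [396.5, -359.5]), ([249, 138], [400.4, -344.7]), ([241, 138], [399.1, -351.0]), ([244, 142], [402.7, -349.3]), ([241, 156], [413.4, -354.2]), ([244, 156], [413.9, -351.8]), ([243, 162], [418.6, -353.7]), ([249, 162], [419.6, -348.9]), ([251, 172], [428.1, -349.0]), ([245, 173], [428.0, -354.0]), ([246, 167], [423.2, -352.2]), ([243, 166], [421.8, -354.4]), ([246, 164], [420.7, -351.6]), ([242, 168], [423.3, -355.6]), ([245, 173], [428.0, -354.0]), ([242, 172], [426.6, -356.3]), ([244, 177], [431.1, -355.6]), ([240, 180], [433.
[... 823 characters left out ...]
[544.1, -211.7]), ([419, 276], [554.9, -219.6]), ([435, 279], [561.1, -205.5]), ([440, 303], [587.8, -202.3]), ([437, 308], [592.8, -205.3]), ([424, 310], [592.5, -217.4]), ([433, 321], [606.6, -209.8]), ([444, 322], [609.9, -199.6]), ([451, 306], [593.3, -192.3]), ([449, 286], [571.1, -193.3]), ([442, 270], [553.0, -198.8]), ([435, 264], [545.6, -204.7])]
[([224, 326], [571.0, -405.9]), ([229, 325], [570.9, -401.0]), ([225, 329], [574.5, -405.8]), ([239, 349], [600.2, -397.7]), ([511, 349], [655.3, -136.7]), ([511, 334], [637.2, -136.9]), ([444, 334], [623.8, -200.2]), ([442, 340], [630.5, -202.4]), ([285, 341], [600.1, -351.9]), ([278, 308], [561.9, -351.6]), ([226, 308], [551.8, -399.4])]
```

View pics/w2.png

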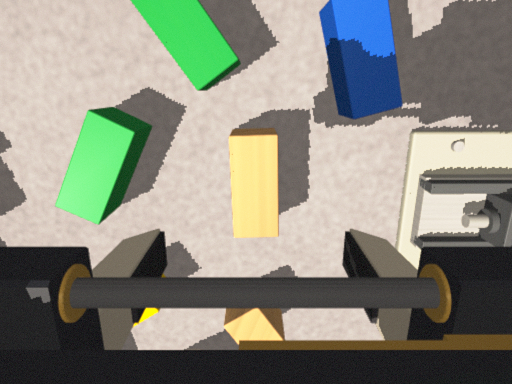

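The blank's top is at (230..278,137..237) px, centred between the fingers and with clear space for them; descending.

>>> play_rows(
  commands=[
    {"x": 0, "y": -0.001, "z": 0.035, "twist": -0.8},
    {"x": 0, "y": -0.001, "z": 0.07, "twist": -0.8},
    {"x": 0, "y": -0.001, "z": 0.1, "twist": -0.8},
    {"x": 0, "y": -0.001, "z": 0.125, "twist": -0.8},
    {"x": 0, "y": -0.001, "z": 0.14, "twist": -0.8},
    {"x": 0, "y": -0.001, "z": 0.148, "twist": -0.8},
    {"x": 0, "y": -0.001, "z": 0.148, "twist": -0.8},
    {"x": 0, "y": -0.001, "z": 0.148, "twist": -0.8},
  ],
)

```text
time: 3.4
tool_pos: [444.2, -348.6, 44.8]
tcp_rot: [-3.141, 0.001, 2.951]
contact_force: [0.2, 0.0, -0.4]
grip_width: 91.8
finger_force: 0.0
```

>>> play_rows(
  commands=[
    {"x": 0, "y": 0, "z": 0, "twist": 0},
    {"x": 0, "y": 0, "z": 0, "twist": 0},
    {"x": 0, "y": 0, "z": 0, "twist": 0},
    {"x": 0, "y": 0, "z": 0, "twist": 0},
    {"x": 0, "y": 0, "z": 0, "twist": 0},
    {"x": 0, "y": 0, "z": 0, "twist": 0},
    {"x": 0, "y": 0, "z": 0, "twist": 0},
    {"x": 0, "y": 0, "z": 0, "twist": 0},
  ],
  jaw=1,
)

```text
time: 4.2
tool_pos: [443.4, -349.0, 43.7]
tcp_rot: [3.142, 0.0, 2.95]
contact_force: [-0.6, -0.5, -0.3]
grip_width: 39.7
finger_force: 30.0
```

>>> play_rows(
  commands=[
    {"x": 0, "y": 0, "z": -0.03, "twist": 0},
    {"x": 0, "y": 0, "z": -0.075, "twist": 0},
    {"x": 0, "y": 0.01, "z": -0.12, "twist": 0},
    {"x": -0.004, "y": 0.04, "z": -0.15, "twist": 0},
    {"x": -0.008, "y": 0.085, "z": -0.15, "twist": 0},
    {"x": -0.012, "y": 0.13, "z": -0.15, "twist": 0},
    {"x": -0.016, "y": 0.175, "z": -0.15, "twist": 0},
    {"x": -0.02, "y": 0.22, "z": -0.15, "twist": 0},
  ],
)

```text
time: 5.0
tool_pos: [504.9, -135.0, 193.7]
tcp_rot: [3.141, -0.0, 2.95]
contact_force: [0.5, -0.4, -1.2]
grip_width: 40.0
finger_force: 30.0
```

>>> play_rows(
  commands=[
    {"x": -0.003, "y": 0.03, "z": 0, "twist": 8},
    {"x": -0.006, "y": 0.06, "z": 0, "twist": 16},
    {"x": -0.009, "y": 0.09, "z": 0, "twist": 24},
    {"x": -0.012, "y": 0.115, "z": 0, "twist": 32},
    {"x": -0.015, "y": 0.135, "z": 0, "twist": 40},
    {"x": -0.0169, "y": 0.1508, "z": 0, "twist": 48},
    {"x": -0.0169, "y": 0.1508, "z": 0, "twist": 56},
    {"x": -0.0169, "y": 0.1508, "z": 0, "twist": 64},
  ],
)

```text
time: 5.8
tool_pos: [549.9, 8.8, 193.3]
tcp_rot: [-3.141, -0.0, 1.829]
contact_force: [-1.0, -0.6, -0.7]
grip_width: 39.7
finger_force: 30.0
```

>>> play_rows(
  commands=[
    {"x": 0, "y": 0, "z": 0, "twist": 8},
    {"x": 0, "y": 0, "z": 0, "twist": 16},
    {"x": 0, "y": 0, "z": 0, "twist": 22},
    {"x": 0, "y": 0, "z": 0.01, "twist": 26.5},
    {"x": 0, "y": 0, "z": 0.03, "twist": 26.5},
    {"x": 0, "y": 0, "z": 0.05, "twist": 26.5},
    {"x": 0, "y": 0, "z": 0.06, "twist": 26.5},
    {"x": 0, "y": 0, "z": 0.06, "twist": 26.5},
  ],
)

```text
time: 6.6
tool_pos: [549.2, 8.1, 132.3]
tcp_rot: [-3.138, 0.0, 1.371]
contact_force: [-0.4, 0.3, -1.4]
grip_width: 39.9
finger_force: 30.0
```

Run:
```python
from h import *
c=cap('wrist','w3');print(c['eye'],c['rotation']);o=bot.get_obs();print(o['time'],o['tool_pos'],o['tcp_rot'],o['finger_force'])
a=cap('scene','s3')
cv2.imwrite('pics/c4.png',np.hstack([cv2.cvtColor(c['pixels'][:,:],cv2.COLOR_RGB2BGR)[:,60:460],cv2.resize(cv2.cvtColor(a['pixels'][150:250,200:300],cv2.COLOR_RGB2BGR),(384,384),interpolation=2)]))
```

```text
[565.02203944  86.79525611 264.68391686] [ 2.84150127  0.00291881 -0.19903814]
6.65 [549.89687238   8.07435795 133.38656836] [-3.14028412e+00  7.46061605e-06  1.37082967e+00] 29.96058225631714
```

View pics/c4.png

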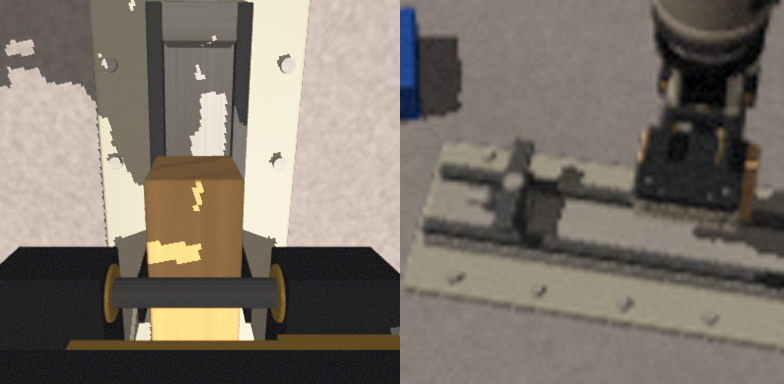

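The blank hangs at crop (147–243,160), with the channel rails' outer edges at (147,20) and (252,20); computing the centring error.

Run:
```python
from h import *
c=dict(np.load('pics/w3.npz'));g=cv2.cvtColor(c['pixels'],cv2.COLOR_RGB2GRAY).astype(int)
t=np.array([549.9,8.1]);ox=np.array([.980,-.199]);oy=np.array([.199,.98])
for v in(20,60,100,140):
    print(v,g[v,200:330:3].tolist())
def own(u,v,z):
    p=onz(c,u,v,z)[:2]-t;return (p@ox).round(1),(p@oy).round(1)
for v in(20,60,100,140):print(v,own(208,v,37),own(311,v,37),own(223,v,25),own(294,v,25))
h=133.4-44
for p in [(205,180),(302,178),(217,157),(296,156)]:print('blank', own(*p,h if p[1]>170 else h+50), own(*p,h))
```

```text
20 [116, 112, 57, 58, 63, 63, 62, 66, 116, 116, 117, 116, 117, 116, 118, 120, 119, 115, 115, 116, 121, 116, 117, 116, 117, 116, 116, 119, 119, 116, 114, 118, 110, 59, 62, 65, 62, 54, 238, 235, 236, 236, 237, 236]
60 [117, 115, 108, 61, 57, 64, 60, 64, 91, 118, 116, 117, 115, 117, 115, 115, 118, 116, 120, 117, 116, 119, 117, 122, 121, 117, 121, 116, 117, 119, 119, 81, 55, 59, 61, 57, 59, 219, 237, 236, 236, 238, 237, 238]
100 [116, 115, 117, 56, 58, 64, 63, 57, 54, 116, 112, 119, 112, 109, 113, 112, 116, 111, 114, 116, 229, 234, 225, 233, 231, 228, 233, 227, 232, 125, 115, 43, 63, 62, 68, 60, 142, 239, 240, 237, 238, 237, 238, 238]
140 [116, 113, 112, 91, 60, 66, 62, 65, 32, 112, 109, 113, 110, 108, 112, 109, 108, 216, 227, 225, 228, 226, 224, 228, 228, 228, 226, 227, 234, 109, 76, 109, 123, 122, 121, 121, 241, 239, 240, 241, 240, 241, 238, 239]
20 (np.float64(-29.9), np.float64(118.5)) (np.float64(33.0), np.float64(118.6)) (np.float64(-21.7), np.float64(120.6)) (np.float64(23.9), np.float64(120.7))
60 (np.float64(-30.8), np.float64(95.7)) (np.float64(34.2), np.float64(95.8)) (np.float64(-22.4), np.float64(96.6)) (np.float64(24.8), np.float64(96.6))
100 (np.float64(-31.7), np.float64(71.3)) (np.float64(35.5), np.float64(71.4)) (np.float64(-23.1), np.float64(70.8)) (np.float64(25.7), np.float64(70.9))
140 (np.float64(-32.7), np.float64(45.2)) (np.float64(36.8), np.float64(45.3)) (np.float64(-23.8), np.float64(43.3)) (np.float64(26.7), np.float64(43.5))
blank (np.float64(-27.9), np.float64(31.7)) (np.float64(-27.9), np.float64(31.7))
blank (np.float64(24.3), np.float64(32.9)) (np.float64(24.3), np.float64(32.9))
blank (np.float64(-15.2), np.float64(54.5)) (np.float64(-21.0), np.float64(44.2))
blank (np.float64(14.6), np.float64(54.9)) (np.float64(20.7), np.float64(44.8))
```

>>> play_rows(
  commands=[
    {"x": 0, "y": 0.001, "z": 0.01, "twist": 0},
    {"x": 0, "y": 0.001, "z": 0.025, "twist": 0},
    {"x": 0, "y": 0.001, "z": 0.037, "twist": 0},
    {"x": 0, "y": 0.001, "z": 0.045, "twist": 0},
    {"x": 0, "y": 0.001, "z": 0.052, "twist": 0},
    {"x": 0, "y": 0.001, "z": 0.057, "twist": 0},
    {"x": 0, "y": 0.001, "z": 0.06, "twist": 0},
    {"x": 0, "y": 0.001, "z": 0.06, "twist": 0},
  ],
)

```text
time: 7.5
tool_pos: [551.1, 7.9, 73.5]
tcp_rot: [-3.141, -0.0, 1.371]
contact_force: [-0.1, -0.4, -0.0]
grip_width: 40.2
finger_force: 30.0
```

>>> play_rows(
  commands=[
    {"x": 0, "y": 0, "z": 0.001, "twist": 0},
    {"x": 0, "y": 0, "z": 0.002, "twist": 0},
    {"x": 0, "y": 0, "z": 0.003, "twist": 0},
    {"x": 0, "y": 0, "z": 0.004, "twist": 0},
    {"x": 0, "y": 0, "z": 0.0045, "twist": 0},
    {"x": 0, "y": 0, "z": 0.0045, "twist": 0},
    {"x": 0, "y": 0, "z": 0.0045, "twist": 0},
    {"x": 0, "y": 0, "z": 0.0045, "twist": 0},
  ],
)

```text
time: 8.3
tool_pos: [551.1, 7.8, 69.2]
tcp_rot: [3.142, -0.0, 1.371]
contact_force: [0.6, -0.0, -1.3]
grip_width: 39.8
finger_force: 30.0
```

>>> play_rows(
  commands=[
    {"x": 0, "y": 0, "z": 0, "twist": 0},
    {"x": 0, "y": 0, "z": 0, "twist": 0},
    {"x": 0, "y": 0, "z": 0, "twist": 0},
    {"x": 0, "y": 0, "z": 0, "twist": 0},
    {"x": 0, "y": 0, "z": 0, "twist": 0},
    {"x": 0, "y": 0, "z": 0, "twist": 0},
    {"x": 0, "y": 0, "z": 0, "twist": 0},
    {"x": 0, "y": 0, "z": 0, "twist": 0},
  ],
  jaw=0,
)

```text
time: 9.1
tool_pos: [551.1, 7.9, 69.2]
tcp_rot: [-3.142, -0.0, 1.371]
contact_force: [-0.5, -0.6, -0.7]
grip_width: 91.7
finger_force: 0.0
```

>>> play_rows(
  commands=[
    {"x": 0, "y": 0, "z": -0.015, "twist": 0},
    {"x": 0, "y": 0, "z": -0.04, "twist": 0},
    {"x": 0, "y": 0, "z": -0.08, "twist": 0},
    {"x": 0, "y": 0, "z": -0.12, "twist": 0},
    {"x": 0, "y": 0, "z": -0.16, "twist": 0},
    {"x": 0, "y": 0, "z": -0.18, "twist": 0},
    {"x": 0, "y": 0, "z": -0.18, "twist": 0},
    {"x": 0, "y": 0, "z": -0.18, "twist": 0},
  ],
)

```text
time: 9.9
tool_pos: [550.8, 7.9, 248.7]
tcp_rot: [-3.141, -0.0, 1.371]
contact_force: [0.7, -0.9, -0.1]
grip_width: 91.7
finger_force: 0.0
```

Run:
```python
from h import *
c=cap('wrist','w4');print(c['eye'],c['rotation']);o=bot.get_obs();print(o['time'],o['tool_pos'],o['tcp_rot'])
a=cap('scene','s4')
cv2.imwrite('pics/c5.png',np.hstack([cv2.cvtColor(c['pixels'],cv2.COLOR_RGB2BGR)[:,60:460],cv2.resize(cv2.cvtColor(a['pixels'][150:250,200:300],cv2.COLOR_RGB2BGR),(384,384),interpolation=2)]))
for n,cc in(('w',c),):
    k,l,st,ce=cv2.connectedComponentsWithStats(cv2.inRange(np.asarray(cc['pixels']).max(2),0,45))
    for i in range(1,k):
        if st[i,4]>60: print(n,st[i],ce[i].round(1),onz(cc,*ce[i],162))
```

```text
[566.24236502  86.56783959 381.17884131] [ 2.84171816e+00 -1.76765961e-04 -1.99011606e-01]
9.95 [550.44688661   7.89107771 247.88543187] [-3.13940953e+00  9.92526464e-05  1.37080248e+00]
w [    0   232   512   152 26577] [185.7 342.3] [474.9 -92.4 162. ]
w [ 314  232  198  108 8040] [453.7 288.3] [683.8 -84.5 162. ]
w [185 276 104   6 228] [241.2 278.4] [529.9 -44.8 162. ]
w [131 307  14  15 135] [136.5 313.3] [444.8 -58.7 162. ]
w [365 307  13  15 136] [372.  313.3] [621.8 -94.4 162. ]
```

View pics/c5.png

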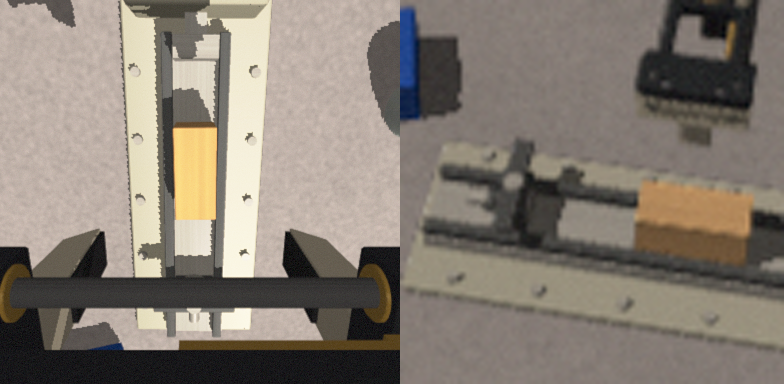

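The blank lies square in the channel between pusher and stop, clear of both rails. Now over to the crank grip.

>>> play_rows(
  commands=[
    {"x": 0.03, "y": -0.001, "z": -0.01, "twist": -8},
    {"x": 0.06, "y": -0.002, "z": -0.02, "twist": -16},
    {"x": 0.09, "y": -0.003, "z": -0.03, "twist": -24},
    {"x": 0.12, "y": -0.005, "z": -0.04, "twist": -32},
    {"x": 0.15, "y": -0.006, "z": -0.05, "twist": -40},
    {"x": 0.18, "y": -0.007, "z": -0.05, "twist": -48},
    {"x": 0.2, "y": -0.009, "z": -0.05, "twist": -56},
    {"x": 0.214, "y": -0.01, "z": -0.05, "twist": -64},
  ],
)

```text
time: 10.8
tool_pos: [583.4, 221.1, 297.0]
tcp_rot: [-3.139, -0.002, 2.495]
contact_force: [-0.7, 0.5, -1.7]
grip_width: 91.9
finger_force: 0.0
```

>>> play_rows(
  commands=[
    {"x": 0, "y": 0, "z": 0, "twist": -8},
    {"x": 0, "y": 0, "z": 0, "twist": -16},
    {"x": 0, "y": 0, "z": 0, "twist": -22},
    {"x": 0, "y": 0, "z": 0, "twist": -26},
    {"x": 0, "y": 0, "z": 0, "twist": -26},
    {"x": 0, "y": 0, "z": 0, "twist": -26},
    {"x": 0, "y": 0, "z": 0, "twist": -26},
    {"x": 0, "y": 0, "z": 0, "twist": -26},
  ],
  jaw=0.3,
)

```text
time: 11.6
tool_pos: [583.8, 219.5, 299.0]
tcp_rot: [-3.142, -0.0, 2.941]
contact_force: [-0.9, 0.2, 0.9]
grip_width: 64.4
finger_force: 0.0
```

Run:
```python
from h import *
c=cap('wrist','w5');print(c['eye'],c['rotation']);o=bot.get_obs();print(o['time'],o['tool_pos'],o['tcp_rot'],o['grip_width'])
print('expected grip top px',proj(c,(534.7,230.2,162)),'bottom',proj(c,(534.7,230.2,112)),'hub',proj(c,(593.5,218.3,120)))
im=np.asarray(c['pixels'])
m=cv2.inRange(im.max(2),0,50)
k,l,st,ce=cv2.connectedComponentsWithStats(m)
for i in range(1,k):
    if st[i,4]>60: print(st[i],ce[i].round(1))
```

```text
[505.26026082 235.99649064 431.40991365] [2.84302375e+00 1.55631271e-03 1.37087726e+00]
11.65 [583.78786728 219.5269634  299.05183556] [-3.14157222e+00 -2.37982662e-04  2.94092256e+00] 64.18539774671268
expected grip top px [255.1 126.2] bottom [255.  120.2] hub [255.  184.5]
[241 108  29  34 354] [256.  120.9]
[ 128  232  254   50 1931] [254.  265.4]
[    0   247   512   137 29069] [179.9 340.6]
[  364   247   148    93 10678] [442.9 292.8]
[167 307  11  16 131] [171.3 313.8]
[331 307  12  15 104] [337.5 312.5]
```

>>> play_rows(
  commands=[
    {"x": 0.025, "y": 0, "z": 0.02, "twist": 0},
    {"x": 0.05, "y": 0.001, "z": 0.05, "twist": 0},
    {"x": 0.05, "y": 0.001, "z": 0.08, "twist": 0},
    {"x": 0.05, "y": 0.001, "z": 0.11, "twist": 0},
    {"x": 0.05, "y": 0.001, "z": 0.13, "twist": 0},
    {"x": 0.05, "y": 0.001, "z": 0.14, "twist": 0},
    {"x": 0.05, "y": 0.001, "z": 0.147, "twist": 0},
    {"x": 0.05, "y": 0.001, "z": 0.147, "twist": 0},
  ],
)

```text
time: 12.45
tool_pos: [535.1, 230.4, 152.0]
tcp_rot: [-3.142, -0.0, 2.941]
contact_force: [-0.5, -0.2, 1.4]
grip_width: 64.2
finger_force: 0.0
```

>>> play_rows(
  commands=[
    {"x": 0, "y": 0, "z": 0, "twist": 0},
    {"x": 0, "y": 0, "z": 0, "twist": 0},
    {"x": 0, "y": 0, "z": 0, "twist": 0},
    {"x": 0, "y": 0, "z": 0, "twist": 0},
    {"x": 0, "y": 0, "z": 0, "twist": 0},
    {"x": 0, "y": 0, "z": 0, "twist": 0},
    {"x": 0, "y": 0, "z": 0, "twist": 0},
    {"x": 0, "y": 0, "z": 0, "twist": 0},
  ],
  jaw=1,
)

```text
time: 13.25
tool_pos: [535.0, 230.3, 152.4]
tcp_rot: [-3.141, 0.0, 2.942]
contact_force: [-1.7, -2.8, 2.9]
grip_width: 25.2
finger_force: 30.0
```

Run:
```python
from h import *
o=bot.get_obs();print(o['time'],o['tool_pos'],o['contact_force'],o['grip_width'])
R=60
# tool x = -own x, tool y = own y. grip own pos rel axis: (-cos q, sin q)*R
for w in(1.2,):
  for k in range(0,10):
    print(k,[(round(R*(np.cos(q)-np.cos(k))/1e3,4),round(R*(np.sin(q)-np.sin(k))/1e3,4)) for q in k+np.arange(1,9)/8])
```

```text
13.25 [535.01401159 230.26320975 152.44521646] [-1.67799284 -2.81510347  2.89318808] 25.173117766870213
0 [(np.float64(-0.0005), np.float64(0.0075)), (np.float64(-0.0019), np.float64(0.0148)), (np.float64(-0.0042), np.float64(0.022)), (np.float64(-0.0073), np.float64(0.0288)), (np.float64(-0.0113), np.float64(0.0351)), (np.float64(-0.0161), np.float64(0.0409)), (np.float64(-0.0215), np.float64(0.0461)), (np.float64(-0.0276), np.float64(0.0505))]
1 [(np.float64(-0.0065), np.float64(0.0036)), (np.float64(-0.0135), np.float64(0.0065)), (np.float64(-0.0207), np.float64(0.0084)), (np.float64(-0.0282), np.float64(0.0094)), (np.float64(-0.0357), np.float64(0.0094)), (np.float64(-0.0431), np.float64(0.0086)), (np.float64(-0.0504), np.float64(0.0068)), (np.float64(-0.0574), np.float64(0.0041))]
2 [(np.float64(-0.0066), np.float64(-0.0035)), (np.float64(-0.0127), np.float64(-0.0079)), (np.float64(-0.0182), np.float64(-0.0129)), (np.float64(-0.0231), np.float64(-0.0186)), (np.float64(-0.0272), np.float64(-0.0249)), (np.float64(-0.0305), np.float64(-0.0317)), (np.float64(-0.0329), np.float64(-0.
[... 1767 characters left out ...]
np.float64(-0.0073), np.float64(-0.0016)), (np.float64(-0.0144), np.float64(-0.004)), (np.float64(-0.0211), np.float64(-0.0073)), (np.float64(-0.0274), np.float64(-0.0115)), (np.float64(-0.0331), np.float64(-0.0163)), (np.float64(-0.0381), np.float64(-0.0219)), (np.float64(-0.0424), np.float64(-0.028)), (np.float64(-0.0459), np.float64(-0.0346))]
9 [(np.float64(-0.0027), np.float64(-0.007)), (np.float64(-0.0044), np.float64(-0.0143)), (np.float64(-0.0053), np.float64(-0.0217)), (np.float64(-0.0052), np.float64(-0.0292)), (np.float64(-0.0041), np.float64(-0.0367)), (np.float64(-0.0022), np.float64(-0.0439)), (np.float64(0.0006), np.float64(-0.0508)), (np.float64(0.0043), np.float64(-0.0574))]
```

>>> play_rows(
  commands=[
    {"x": -0.0005, "y": 0.0075, "z": 0, "twist": 0},
    {"x": -0.0019, "y": 0.0148, "z": 0, "twist": 0},
    {"x": -0.0042, "y": 0.022, "z": 0, "twist": 0},
    {"x": -0.0073, "y": 0.0288, "z": 0, "twist": 0},
    {"x": -0.0113, "y": 0.0351, "z": 0, "twist": 0},
    {"x": -0.0161, "y": 0.0409, "z": 0, "twist": 0},
    {"x": -0.0215, "y": 0.0461, "z": 0, "twist": 0},
    {"x": -0.0276, "y": 0.0505, "z": 0, "twist": 0},
  ],
)

```text
time: 14.05
tool_pos: [571.3, 273.5, 152.4]
tcp_rot: [-3.139, -0.002, 2.942]
contact_force: [-5.4, -6.9, 4.9]
grip_width: 25.0
finger_force: 30.0
```

>>> play_rows(
  commands=[
    {"x": -0.0065, "y": 0.0036, "z": 0, "twist": 0},
    {"x": -0.0135, "y": 0.0065, "z": 0, "twist": 0},
    {"x": -0.0207, "y": 0.0084, "z": 0, "twist": 0},
    {"x": -0.0282, "y": 0.0094, "z": 0, "twist": 0},
    {"x": -0.0357, "y": 0.0094, "z": 0, "twist": 0},
    {"x": -0.0431, "y": 0.0086, "z": 0, "twist": 0},
    {"x": -0.0504, "y": 0.0068, "z": 0, "twist": 0},
    {"x": -0.0574, "y": 0.0041, "z": 0, "twist": 0},
  ],
)

```text
time: 14.85
tool_pos: [626.6, 268.1, 152.4]
tcp_rot: [-3.141, -0.006, 2.942]
contact_force: [-11.2, 1.6, 7.2]
grip_width: 25.3
finger_force: 30.0
```

>>> play_rows(
  commands=[
    {"x": -0.0066, "y": -0.0035, "z": 0, "twist": 0},
    {"x": -0.0127, "y": -0.0079, "z": 0, "twist": 0},
    {"x": -0.0182, "y": -0.0129, "z": 0, "twist": 0},
    {"x": -0.0231, "y": -0.0186, "z": 0, "twist": 0},
    {"x": -0.0272, "y": -0.0249, "z": 0, "twist": 0},
    {"x": -0.0305, "y": -0.0317, "z": 0, "twist": 0},
    {"x": -0.0329, "y": -0.0388, "z": 0, "twist": 0},
    {"x": -0.0344, "y": -0.0461, "z": 0, "twist": 0},
  ],
)

```text
time: 15.65
tool_pos: [653.6, 218.1, 152.5]
tcp_rot: [3.137, -0.0, 2.943]
contact_force: [-0.1, 7.4, 1.7]
grip_width: 25.2
finger_force: 30.0
```

>>> play_rows(
  commands=[
    {"x": -0.0006, "y": -0.0075, "z": 0, "twist": 0},
    {"x": -0.0002, "y": -0.015, "z": 0, "twist": 0},
    {"x": 0.001, "y": -0.0223, "z": 0, "twist": 0},
    {"x": 0.0032, "y": -0.0295, "z": 0, "twist": 0},
    {"x": 0.0063, "y": -0.0364, "z": 0, "twist": 0},
    {"x": 0.0102, "y": -0.0428, "z": 0, "twist": 0},
    {"x": 0.0148, "y": -0.0486, "z": 0, "twist": 0},
    {"x": 0.0202, "y": -0.0539, "z": 0, "twist": 0},
  ],
)

```text
time: 16.45
tool_pos: [623.0, 165.4, 152.5]
tcp_rot: [-3.141, 0.001, 2.941]
contact_force: [2.5, -0.8, 1.4]
grip_width: 25.0
finger_force: 30.0
```

>>> play_rows(
  commands=[
    {"x": 0.006, "y": -0.0045, "z": 0, "twist": 0},
    {"x": 0.0125, "y": -0.0083, "z": 0, "twist": 0},
    {"x": 0.0194, "y": -0.0112, "z": 0, "twist": 0},
    {"x": 0.0266, "y": -0.0132, "z": 0, "twist": 0},
    {"x": 0.034, "y": -0.0144, "z": 0, "twist": 0},
    {"x": 0.0415, "y": -0.0145, "z": 0, "twist": 0},
    {"x": 0.0489, "y": -0.0138, "z": 0, "twist": 0},
    {"x": 0.0562, "y": -0.0121, "z": 0, "twist": 0},
  ],
)

```text
time: 17.25
tool_pos: [565.2, 164.9, 152.4]
tcp_rot: [-3.141, 0.0, 2.941]
contact_force: [4.0, -3.1, 2.2]
grip_width: 25.3
finger_force: 30.0
```

>>> play_rows(
  commands=[
    {"x": 0.007, "y": 0.0026, "z": 0, "twist": 0},
    {"x": 0.0137, "y": 0.006, "z": 0, "twist": 0},
    {"x": 0.0199, "y": 0.0102, "z": 0, "twist": 0},
    {"x": 0.0255, "y": 0.0152, "z": 0, "twist": 0},
    {"x": 0.0304, "y": 0.0208, "z": 0, "twist": 0},
    {"x": 0.0347, "y": 0.027, "z": 0, "twist": 0},
    {"x": 0.0381, "y": 0.0337, "z": 0, "twist": 0},
    {"x": 0.0406, "y": 0.0408, "z": 0, "twist": 0},
  ],
)

```text
time: 18.05
tool_pos: [533.7, 212.9, 152.4]
tcp_rot: [-3.14, 0.001, 2.942]
contact_force: [5.0, -5.8, 2.7]
grip_width: 25.4
finger_force: 30.0
```

>>> play_rows(
  commands=[
    {"x": 0.0016, "y": 0.0073, "z": 0, "twist": 0},
    {"x": 0.0024, "y": 0.0148, "z": 0, "twist": 0},
    {"x": 0.0021, "y": 0.0223, "z": 0, "twist": 0},
    {"x": 0.001, "y": 0.0297, "z": 0, "twist": 0},
    {"x": -0.0011, "y": 0.0369, "z": 0, "twist": 0},
    {"x": -0.004, "y": 0.0438, "z": 0, "twist": 0},
    {"x": -0.0078, "y": 0.0502, "z": 0, "twist": 0},
    {"x": -0.0124, "y": 0.0562, "z": 0, "twist": 0},
  ],
)

```text
time: 18.85
tool_pos: [556.0, 264.7, 152.3]
tcp_rot: [-3.138, -0.002, 2.942]
contact_force: [-2.2, -8.8, 6.6]
grip_width: 25.1
finger_force: 30.0
```

>>> play_rows(
  commands=[
    {"x": -0.0053, "y": 0.0053, "z": 0, "twist": 0},
    {"x": -0.0112, "y": 0.01, "z": 0, "twist": 0},
    {"x": -0.0176, "y": 0.0138, "z": 0, "twist": 0},
    {"x": -0.0244, "y": 0.0169, "z": 0, "twist": 0},
    {"x": -0.0316, "y": 0.019, "z": 0, "twist": 0},
    {"x": -0.039, "y": 0.0203, "z": 0, "twist": 0},
    {"x": -0.0465, "y": 0.0206, "z": 0, "twist": 0},
    {"x": -0.054, "y": 0.0199, "z": 0, "twist": 0},
  ],
)

```text
time: 19.65
tool_pos: [610.6, 275.4, 152.3]
tcp_rot: [-3.14, -0.008, 2.943]
contact_force: [-10.5, -0.6, 10.1]
grip_width: 25.2
finger_force: 30.0
```

>>> play_rows(
  commands=[
    {"x": -0.0073, "y": -0.0016, "z": 0, "twist": 0},
    {"x": -0.0144, "y": -0.004, "z": 0, "twist": 0},
    {"x": -0.0211, "y": -0.0073, "z": 0, "twist": 0},
    {"x": -0.0274, "y": -0.0115, "z": 0, "twist": 0},
    {"x": -0.0331, "y": -0.0163, "z": 0, "twist": 0},
    {"x": -0.0381, "y": -0.0219, "z": 0, "twist": 0},
    {"x": -0.0424, "y": -0.028, "z": 0, "twist": 0},
    {"x": -0.0459, "y": -0.0346, "z": 0, "twist": 0},
  ],
)

```text
time: 20.45
tool_pos: [650.7, 236.0, 152.5]
tcp_rot: [3.136, -0.003, 2.944]
contact_force: [-0.6, 10.1, 3.5]
grip_width: 25.4
finger_force: 30.0
```

Run:
```python
from h import *
a=cap('scene','s6');R=60
im=np.asarray(a['pixels']);hs=cv2.cvtColor(im,cv2.COLOR_RGB2HSV)
k,l,st,ce=cv2.connectedComponentsWithStats(cv2.inRange(hs,(8,90,50),(22,255,255)))
push=np.array([570.9,110.5]);oy=np.array([.199,.98])
for i in range(1,k):
    if st[i,4]>60 and 200<ce[i][0]<330 and 170<ce[i][1]<250:
        ct=cv2.findContours((l==i).astype(np.uint8),0,2)[0][0]
        for q in cv2.approxPolyDP(ct,2,True)[:,0]:print(q,onz(a,*q,75)[:2],'s from pusher start',((onz(a,*q,75)[:2]-push)@oy).round(1))
A=lambda u,v:(195+u/4,170+v/4)
for p,z in[((152,110),72),((163,180),72),((190,125),60),((160,72),72)]:print(p,((onz(a,*A(*p),z)[:2]-push)@oy).round(1))
for q0,n,w in[(9,8,.11),(9.88,8,.07),(10.44,8,.05),(10.84,8,.05),(11.24,8,.05)]:
    print(q0,[(float(round(R*(np.cos(q)-np.cos(q0))/1e3,4)),float(round(R*(np.sin(q)-np.sin(q0))/1e3,4))) for q in q0+w*np.arange(1,n+1)])
```

```text
[246 194] [513.2 -82.9] s from pusher start -201.0
[245 211] [576.  -86.7] s from pusher start -192.2
[272 215] [592.1  -6.8] s from pusher start -110.7
[274 198] [530.2   2.5] s from pusher start -113.9
(152, 110) -238.1
(163, 180) -217.0
(190, 125) -208.6
(160, 72) -239.4
9 [(-0.0024, -0.0062), (-0.0041, -0.0125), (-0.0051, -0.019), (-0.0053, -0.0256), (-0.0049, -0.0322), (-0.0037, -0.0387), (-0.0018, -0.045), (0.0008, -0.0511)]
9.88 [(0.002, -0.0037), (0.0042, -0.0073), (0.0067, -0.0107), (0.0094, -0.0139), (0.0123, -0.0169), (0.0154, -0.0197), (0.0188, -0.0223), (0.0222, -0.0246)]
10.44 [(0.0026, -0.0015), (0.0052, -0.0029), (0.008, -0.0042), (0.0108, -0.0053), (0.0136, -0.0062), (0.0165, -0.0071), (0.0194, -0.0078), (0.0223, -0.0083)]
10.84 [(0.003, -0.0004), (0.006, -0.0006), (0.009, -0.0007), (0.012, -0.0007), (0.015, -0.0005), (0.0179, -0.0001), (0.0209, 0.0004), (0.0238, 0.0011)]
11.24 [(0.0029, 0.0008), (0.0057, 0.0017), (0.0085, 0.0028), (0.0113, 0.004), (0.014, 0.0054), (0.0166, 0.0069), (0.0191, 0.0085), (0.0215, 0.0102)]
```

>>> play_rows(
  commands=[
    {"x": -0.0024, "y": -0.0062, "z": 0, "twist": 0},
    {"x": -0.0041, "y": -0.0125, "z": 0, "twist": 0},
    {"x": -0.0051, "y": -0.019, "z": 0, "twist": 0},
    {"x": -0.0053, "y": -0.0256, "z": 0, "twist": 0},
    {"x": -0.0049, "y": -0.0322, "z": 0, "twist": 0},
    {"x": -0.0037, "y": -0.0387, "z": 0, "twist": 0},
    {"x": -0.0018, "y": -0.045, "z": 0, "twist": 0},
    {"x": 0.0008, "y": -0.0511, "z": 0, "twist": 0},
  ],
)

```text
time: 21.3
tool_pos: [642.0, 182.5, 152.5]
tcp_rot: [3.14, 0.003, 2.942]
contact_force: [7.0, 0.5, 1.7]
grip_width: 25.1
finger_force: 30.0
```

>>> play_rows(
  commands=[
    {"x": 0.002, "y": -0.0037, "z": 0, "twist": 0},
    {"x": 0.0042, "y": -0.0073, "z": 0, "twist": 0},
    {"x": 0.0067, "y": -0.0107, "z": 0, "twist": 0},
    {"x": 0.0094, "y": -0.0139, "z": 0, "twist": 0},
    {"x": 0.0123, "y": -0.0169, "z": 0, "twist": 0},
    {"x": 0.0154, "y": -0.0197, "z": 0, "twist": 0},
    {"x": 0.0188, "y": -0.0223, "z": 0, "twist": 0},
    {"x": 0.0222, "y": -0.0246, "z": 0, "twist": 0},
  ],
)

```text
time: 22.1
tool_pos: [614.7, 161.6, 152.5]
tcp_rot: [-3.141, 0.001, 2.942]
contact_force: [4.8, -3.8, 2.5]
grip_width: 25.2
finger_force: 30.0
```

Run:
```python
from h import *
a=cap('scene','s7')
im=np.asarray(a['pixels']);hs=cv2.cvtColor(im,cv2.COLOR_RGB2HSV)
k,l,st,ce=cv2.connectedComponentsWithStats(cv2.inRange(hs,(8,90,50),(22,255,255)))
for i in range(1,k):
    if st[i,4]>60 and 200<ce[i][0]<330 and 170<ce[i][1]<250:
        ct=cv2.findContours((l==i).astype(np.uint8),0,2)[0][0]
        for q in cv2.approxPolyDP(ct,2,True)[:,0]:print(q,((onz(a,*q,75)[:2]-[570.9,110.5])@[.199,.98]).round(1))
o=bot.get_obs();print(o['contact_force'],o['tool_pos'])
```

```text
[240 194] -219.1
[238 210] -213.4
[266 214] -128.9
[268 197] -132.6
[ 2.81170168 -3.89635129  2.74698621] [614.09117387 161.44498083 152.49201772]
```

>>> play_rows(
  commands=[
    {"x": 0.0026, "y": -0.0015, "z": 0, "twist": 0},
    {"x": 0.0052, "y": -0.0029, "z": 0, "twist": 0},
    {"x": 0.008, "y": -0.0042, "z": 0, "twist": 0},
    {"x": 0.0108, "y": -0.0053, "z": 0, "twist": 0},
    {"x": 0.0136, "y": -0.0062, "z": 0, "twist": 0},
    {"x": 0.0165, "y": -0.0071, "z": 0, "twist": 0},
    {"x": 0.0194, "y": -0.0078, "z": 0, "twist": 0},
    {"x": 0.0223, "y": -0.0083, "z": 0, "twist": 0},
  ],
)

```text
time: 22.95
tool_pos: [590.9, 157.9, 152.4]
tcp_rot: [-3.14, 0.0, 2.942]
contact_force: [2.4, -4.7, 3.4]
grip_width: 25.2
finger_force: 30.0
```

>>> play_rows(
  commands=[
    {"x": 0.0012, "y": -0.0002, "z": 0, "twist": 0},
    {"x": 0.0024, "y": -0.0003, "z": 0, "twist": 0},
    {"x": 0.0036, "y": -0.0004, "z": 0, "twist": 0},
    {"x": 0.0048, "y": -0.0005, "z": 0, "twist": 0},
    {"x": 0.006, "y": -0.0006, "z": 0, "twist": 0},
    {"x": 0.0072, "y": -0.0007, "z": 0, "twist": 0},
    {"x": 0.0084, "y": -0.0007, "z": 0, "twist": 0},
    {"x": 0.0096, "y": -0.0007, "z": 0, "twist": 0},
  ],
)

```text
time: 23.75
tool_pos: [581.3, 159.1, 152.4]
tcp_rot: [-3.14, 0.0, 2.942]
contact_force: [3.1, -5.3, 4.1]
grip_width: 25.1
finger_force: 30.0
```

Run:
```python
from h import *
R=60
for q0 in np.arange(11,12,.16):
    print(q0.round(2),[(float(round(R*(np.cos(q)-np.cos(q0))/1e3,4)),float(round(R*(np.sin(q)-np.sin(q0))/1e3,4))) for q in q0+.02*np.arange(1,9)], 'motion',(np.sin(q0)*np.array([.98,-.199])+np.cos(q0)*np.array([.199,.98])).round(2))
o=bot.get_obs();print(o['contact_force'],o['tool_pos'])
a=cap('scene','s8');im=cv2.cvtColor(np.asarray(a['pixels']),cv2.COLOR_RGB2BGR)
b=cap('side','d8');im2=cv2.cvtColor(np.asarray(b['pixels']),cv2.COLOR_RGB2BGR)
cv2.imwrite('pics/c6.png',np.hstack([cv2.resize(im[175:235,210:280],(420,360),interpolation=2),cv2.resize(im2[175:235,225:290],(370,360),interpolation=2)]))
```

```text
11.0 [(0.0012, 0.0), (0.0024, 0.0001), (0.0036, 0.0001), (0.0048, 0.0002), (0.006, 0.0003), (0.0072, 0.0005), (0.0084, 0.0006), (0.0096, 0.0008)] motion [-0.98  0.2 ]
11.16 [(0.0012, 0.0002), (0.0024, 0.0004), (0.0035, 0.0007), (0.0047, 0.001), (0.0059, 0.0013), (0.007, 0.0016), (0.0082, 0.0019), (0.0093, 0.0023)] motion [-0.93  0.36]
11.32 [(0.0011, 0.0004), (0.0023, 0.0008), (0.0034, 0.0012), (0.0045, 0.0017), (0.0056, 0.0022), (0.0067, 0.0027), (0.0077, 0.0032), (0.0088, 0.0038)] motion [-0.87  0.5 ]
11.48 [(0.0011, 0.0006), (0.0021, 0.0012), (0.0031, 0.0018), (0.0042, 0.0024), (0.0052, 0.0031), (0.0062, 0.0037), (0.0071, 0.0044), (0.0081, 0.0051)] motion [-0.77  0.63]
11.64 [(0.001, 0.0007), (0.0019, 0.0015), (0.0028, 0.0022), (0.0037, 0.003), (0.0046, 0.0038), (0.0055, 0.0047), (0.0063, 0.0055), (0.0072, 0.0064)] motion [-0.66  0.75]
11.8 [(0.0008, 0.0009), (0.0016, 0.0018), (0.0024, 0.0027), (0.0032, 0.0036), (0.0039, 0.0045), (0.0047, 0.0055), (0.0054, 0.0064), (0.0061, 0.0074)] motion [-0.54  0.84]
11.96 [(0.0007, 0.001), (0.0013, 0.002), (0.002, 0.003), (0.0026, 0.004), (0.0032, 0.0051), (0.0037, 0.0061), (0.0043, 0.0072), (0.0048, 0.0083)] motion [-0.39  0.92]
[ 3.13608981 -5.32063091  4.06445267] [581.27947785 159.06573565 152.39312285]
```

View pics/c6.png

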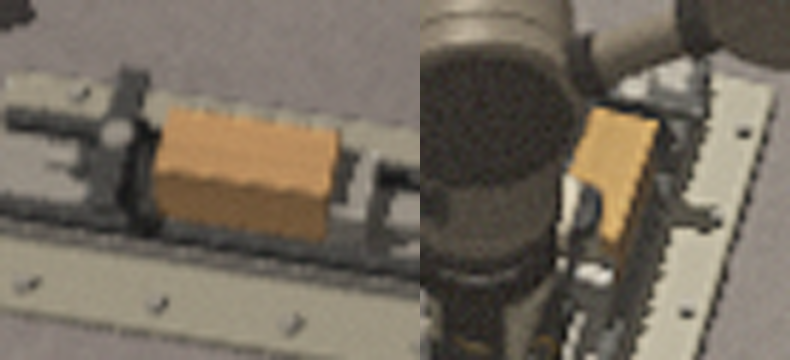

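The blank's end (155,180) is now just a few mm short of the nose and stop, and everything is in line; winding slowly on.

>>> play_rows(
  commands=[
    {"x": 0.0012, "y": 0, "z": 0, "twist": 0},
    {"x": 0.0024, "y": 0.0001, "z": 0, "twist": 0},
    {"x": 0.0036, "y": 0.0001, "z": 0, "twist": 0},
    {"x": 0.0048, "y": 0.0002, "z": 0, "twist": 0},
    {"x": 0.006, "y": 0.0003, "z": 0, "twist": 0},
    {"x": 0.0072, "y": 0.0005, "z": 0, "twist": 0},
    {"x": 0.0084, "y": 0.0006, "z": 0, "twist": 0},
    {"x": 0.0096, "y": 0.0008, "z": 0, "twist": 0},
  ],
)

```text
time: 24.65
tool_pos: [572.0, 161.8, 152.4]
tcp_rot: [-3.14, 0.0, 2.942]
contact_force: [1.7, -5.6, 2.4]
grip_width: 25.4
finger_force: 30.0
```

>>> play_rows(
  commands=[
    {"x": 0.0012, "y": 0.0002, "z": 0, "twist": 0},
    {"x": 0.0024, "y": 0.0004, "z": 0, "twist": 0},
    {"x": 0.0035, "y": 0.0007, "z": 0, "twist": 0},
    {"x": 0.0047, "y": 0.001, "z": 0, "twist": 0},
    {"x": 0.0059, "y": 0.0013, "z": 0, "twist": 0},
    {"x": 0.007, "y": 0.0016, "z": 0, "twist": 0},
    {"x": 0.0082, "y": 0.0019, "z": 0, "twist": 0},
    {"x": 0.0093, "y": 0.0023, "z": 0, "twist": 0},
  ],
)

```text
time: 25.45
tool_pos: [563.4, 165.9, 152.4]
tcp_rot: [-3.14, 0.0, 2.942]
contact_force: [2.8, -5.6, 2.9]
grip_width: 25.0
finger_force: 30.0
```

>>> play_rows(
  commands=[
    {"x": 0.0011, "y": 0.0004, "z": 0, "twist": 0},
    {"x": 0.0023, "y": 0.0008, "z": 0, "twist": 0},
    {"x": 0.0034, "y": 0.0012, "z": 0, "twist": 0},
    {"x": 0.0045, "y": 0.0017, "z": 0, "twist": 0},
    {"x": 0.0056, "y": 0.0022, "z": 0, "twist": 0},
    {"x": 0.0067, "y": 0.0027, "z": 0, "twist": 0},
    {"x": 0.0077, "y": 0.0032, "z": 0, "twist": 0},
    {"x": 0.0088, "y": 0.0038, "z": 0, "twist": 0},
  ],
)

```text
time: 26.25
tool_pos: [555.5, 171.5, 152.4]
tcp_rot: [-3.14, 0.0, 2.942]
contact_force: [1.9, -5.1, 4.8]
grip_width: 24.9
finger_force: 30.0
```

>>> play_rows(
  commands=[
    {"x": 0.0011, "y": 0.0006, "z": 0, "twist": 0},
    {"x": 0.0021, "y": 0.0012, "z": 0, "twist": 0},
    {"x": 0.0031, "y": 0.0018, "z": 0, "twist": 0},
    {"x": 0.0042, "y": 0.0024, "z": 0, "twist": 0},
    {"x": 0.0052, "y": 0.0031, "z": 0, "twist": 0},
    {"x": 0.0062, "y": 0.0037, "z": 0, "twist": 0},
    {"x": 0.0071, "y": 0.0044, "z": 0, "twist": 0},
    {"x": 0.0081, "y": 0.0051, "z": 0, "twist": 0},
  ],
)

```text
time: 27.05
tool_pos: [548.6, 178.1, 152.4]
tcp_rot: [-3.14, 0.0, 2.942]
contact_force: [3.2, -5.1, 3.7]
grip_width: 25.3
finger_force: 30.0
```

>>> play_rows(
  commands=[
    {"x": 0.001, "y": 0.0007, "z": 0, "twist": 0},
    {"x": 0.0019, "y": 0.0015, "z": 0, "twist": 0},
    {"x": 0.0028, "y": 0.0022, "z": 0, "twist": 0},
    {"x": 0.0037, "y": 0.003, "z": 0, "twist": 0},
    {"x": 0.0046, "y": 0.0038, "z": 0, "twist": 0},
    {"x": 0.0055, "y": 0.0047, "z": 0, "twist": 0},
    {"x": 0.0063, "y": 0.0055, "z": 0, "twist": 0},
    {"x": 0.0072, "y": 0.0064, "z": 0, "twist": 0},
  ],
)

```text
time: 27.85
tool_pos: [545.2, 182.5, 152.5]
tcp_rot: [-3.136, 0.006, 2.942]
contact_force: [12.3, -20.1, -0.3]
grip_width: 25.2
finger_force: 30.0
```

Run:
```python
from h import *
a=cap('scene','s9')
im=np.asarray(a['pixels']);hs=cv2.cvtColor(im,cv2.COLOR_RGB2HSV)
k,l,st,ce=cv2.connectedComponentsWithStats(cv2.inRange(hs,(8,90,50),(22,255,255)))
for i in range(1,k):
    if st[i,4]>60 and 200<ce[i][0]<330 and 170<ce[i][1]<250:
        ct=cv2.findContours((l==i).astype(np.uint8),0,2)[0][0]
        for q in cv2.approxPolyDP(ct,2,True)[:,0]:print(q,((onz(a,*q,75)[:2]-[570.9,110.5])@[.199,.98]).round(1))
print(im[188:214:2,226:246].max(2))
o=bot.get_obs();print(o['contact_force'],o['tool_pos'])
R=60
for q0 in np.arange(11.8,12.6,.16):
    print(q0.round(2),[(float(round(R*(np.cos(q)-np.cos(q0))/1e3,4)),float(round(R*(np.sin(q)-np.sin(q0))/1e3,4))) for q in q0+.02*np.arange(1,9)], 'motion',(np.sin(q0)*np.array([.98,-.199])+np.cos(q0)*np.array([.199,.98])).round(2))
```

```text
[235 193] -235.0
[233 210] -228.1
[260 214] -146.4
[263 197] -147.7
[[129 118 117 103  81  75  71  72  62 120 128 128 132 132 129 128 127 130
  127 131]
 [156 153 131  87  73  69  69  63 100 133 146 146 139 130 127 120 114 125
  134 130]
 [153 154 102  73  74  72  78  59 140 166 179 171 166 157 156 142 141 149
  142 147]
 [127  92  84  83  82  73  61  84 104 171 182 183 185 186 186 186 190 193
  176 172]
 [ 80 124 145 145 146 127  58  32 129 172 179 179 182 181 182 182 183 180
  180 183]
 [ 69 117 135 134 125  89  47  65 159 173 174 175 179 178 180 179 184 180
  183 182]
 [ 73  73  71  71  73  43  35 151 175 177 176 175 179 181 176 173 173 176
  177 175]
 [ 71  73  67  70  52  39  55 137 154 163 178 182 179 175 177 178 180 180
  180 178]
 [ 76  69  73  76  44  36  38  95 109 111 107 107 104 104 114 129 135 147
  149 143]
 [ 71  70  67  43  30  31  41  85 108 112 112 111 111 110 109 109 110 108
  111 111]
 [ 78  73  73  43  35  34  30  91  80  90 108 113 108 112 109 109 114 110
  113 113]
 [ 55  54  51  58  61  36  34  54  60  60  71  85 108 115 111 115 111 112
  115 113]
 [ 63  57  5
[... 302 characters left out ...]
4)] motion [-0.54  0.84]
11.96 [(0.0007, 0.001), (0.0013, 0.002), (0.002, 0.003), (0.0026, 0.004), (0.0032, 0.0051), (0.0037, 0.0061), (0.0043, 0.0072), (0.0048, 0.0083)] motion [-0.39  0.92]
12.12 [(0.0005, 0.0011), (0.001, 0.0022), (0.0015, 0.0033), (0.0019, 0.0044), (0.0023, 0.0055), (0.0027, 0.0067), (0.0031, 0.0078), (0.0034, 0.009)] motion [-0.24  0.97]
12.28 [(0.0003, 0.0012), (0.0006, 0.0023), (0.0009, 0.0035), (0.0012, 0.0047), (0.0014, 0.0058), (0.0016, 0.007), (0.0018, 0.0082), (0.002, 0.0094)] motion [-0.09  1.  ]
12.44 [(0.0001, 0.0012), (0.0003, 0.0024), (0.0003, 0.0036), (0.0004, 0.0048), (0.0005, 0.006), (0.0005, 0.0072), (0.0005, 0.0084), (0.0004, 0.0096)] motion [0.07 1.  ]
```

Firm contact: about 23 N along the circle, some 18 N above friction. Letting go now.

>>> play_rows(
  commands=[
    {"x": 0, "y": 0, "z": 0, "twist": 0},
    {"x": 0, "y": 0, "z": 0, "twist": 0},
    {"x": 0, "y": 0, "z": 0, "twist": 0},
    {"x": 0, "y": 0, "z": 0, "twist": 0},
    {"x": 0, "y": 0, "z": 0, "twist": 0},
    {"x": 0, "y": 0, "z": 0, "twist": 0},
    {"x": 0, "y": 0, "z": 0, "twist": 0},
    {"x": 0, "y": 0, "z": 0, "twist": 0},
  ],
  jaw=0.3,
)

```text
time: 28.7
tool_pos: [543.2, 186.5, 152.2]
tcp_rot: [3.142, -0.0, 2.942]
contact_force: [-0.2, 0.4, 0.2]
grip_width: 64.0
finger_force: 0.0
```

>>> play_rows(
  commands=[
    {"x": 0, "y": 0, "z": -0.015, "twist": 0},
    {"x": 0, "y": 0, "z": -0.035, "twist": 0},
    {"x": 0, "y": 0, "z": -0.06, "twist": 0},
    {"x": 0, "y": 0, "z": -0.09, "twist": 0},
    {"x": 0, "y": 0, "z": -0.12, "twist": 0},
    {"x": 0, "y": 0, "z": -0.14, "twist": 0},
    {"x": 0, "y": 0, "z": -0.15, "twist": 0},
    {"x": 0, "y": 0, "z": -0.15, "twist": 0},
  ],
)

```text
time: 29.5
tool_pos: [543.6, 186.5, 303.3]
tcp_rot: [3.141, 0.002, 2.942]
contact_force: [-0.9, 0.1, -0.3]
grip_width: 64.4
finger_force: 0.0
```

Run:
```python
from h import *
w=cap('wrist','w9');im=np.asarray(w['pixels'])
k,l,st,ce=cv2.connectedComponentsWithStats(cv2.inRange(im.max(2),0,50))
for i in range(1,k):
    if st[i,4]>100:print(st[i],ce[i].round(1),onz(w,*ce[i],140))
for q in(11.5,11.6,11.7,11.8):print(q,proj(w,np.r_[np.array([593.5,218.3])+60*(-np.cos(q)*np.array([.98,-.199])+np.sin(q)*np.array([.199,.98])),140]))
a=cap('scene','s10')
hs=cv2.cvtColor(np.asarray(a['pixels']),cv2.COLOR_RGB2HSV)
k,l,st,ce=cv2.connectedComponentsWithStats(cv2.inRange(hs,(8,90,50),(22,255,255)))
for i in range(1,k):
    if st[i,4]>60 and 200<ce[i][0]<330 and 170<ce[i][1]<250:
        ct=cv2.findContours((l==i).astype(np.uint8),0,2)[0][0]
        for q in cv2.approxPolyDP(ct,2,True)[:,0]:print(q,((onz(a,*q,75)[:2]-[570.9,110.5])@[.199,.98]).round(1))
s0=np.load('pics/scene1.npz')['pixels'].astype(int);d=(abs(s0-np.asarray(a['pixels']).astype(int)).max(2)>60).astype(np.uint8)
k,l,st,ce=cv2.connectedComponentsWithStats(d)
print([x.tolist() for x in st[1:] if x[4]>25])
o=bot.get_obs();print(o['time'],o['contact_force'],o['tool_pos'])
```

```text
[ 16 162  81   2 140] [ 58.6 162.4] [494.5  18.1 140. ]
[235 165  28  35 481] [249.9 178.1] [542.5 182.9 140. ]
[ 99 205 121   5 227] [157.9 205.6] [551.5  93.7 140. ]
[ 128  232  254   52 2014] [255.  265.9] [631.4 169.8 140. ]
[    0   247   512   137 29050] [180.  340.6] [703.3  73.9 140. ]
[  364   247   148    93 10669] [442.9 292.9] [699.1 350.3 140. ]
[167 306  10  17 129] [171.1 313.9] [669.   73.6 140. ]
11.5 [241.5 192.7]
11.6 [244.9 187.4]
11.7 [248.9 182.4]
11.8 [253.4 177.8]
[235 193] -235.0
[233 210] -228.1
[261 213] -144.1
[262 196] -151.3
[[333, 0, 7, 5, 28], [381, 16, 10, 9, 52], [299, 24, 11, 6, 31], [288, 30, 16, 21, 202], [419, 30, 9, 14, 73], [425, 33, 29, 12, 93], [365, 41, 29, 11, 244], [318, 42, 16, 4, 32], [356, 42, 9, 7, 41], [399, 43, 15, 21, 126], [252, 50, 8, 6, 29], [341, 50, 16, 11, 143], [285, 53, 27, 14, 190], [322, 53, 16, 6, 51], [407, 53, 77, 66, 1752], [294, 60, 50, 24, 626], [329, 71, 139, 136, 5432], [339, 98, 10, 20, 94], [294, 103, 23, 7, 93], [316, 113, 79, 38, 1339], [342, 122, 11, 6, 41], [360, 145, 9, 15, 56], [155, 175, 31, 28, 424], [347, 179, 11, 20, 146], [331, 182, 15, 27, 204], [233, 193, 30, 12, 206], [348, 200, 11, 7, 37], [372, 201, 9, 7, 44], [242, 205, 23, 9, 123], [268, 206, 9, 10, 41]]
29.6 [-1.30331323  0.2327339  -0.29650538] [542.86431908 186.35515999 301.04735491]
```

```bash
python3 -c "
from plant import bot
print(bot.close_job())"
```

```text
the job is handed in; nothing more can be done
None
```

The blank is squeezed firmly against the nose of the end stop: I stopped winding when the crank force reached about 23 N (normally about 5 N). The crank stayed put on release, I saw nothing else disturbed, and the job is handed in at about 30 s; no verdict came back.

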